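# Put an HPLC column away in its latched case

## Robot

A 6-joint arm with a two-finger parallel gripper is mounted at the origin on a cart in front of the work surface, level with it; the furniture and walls round the work are solid. World frame = base frame: x ahead of the robot, y to its left, z up, the work surface at z = 0. Lengths are in m, angles in degrees, forces in N, time in s.
With the tool pointing down it reaches from about 0.375 to 0.9 m from the base axis. Payload 3.1 kg.
Tool frame: the origin (TCP) lies at the very end of the fingers, on their centre line; the grasp point (between the pads) lies 19 mm behind it (bot.tcp_to_grasp is the distance from the TCP to the grasp point, in m); z points along the fingers, y is the line along which they close (so a half turn about z gives the same grasp; the last joint's range is limited). The gripper opens to 87 mm and grips with 3 to 60 N. Pads are 19 mm wide; open, the fingers measure 117 mm over their backs; the gripper's body (75 mm by 190 mm) begins 51 mm behind the grasp point.
Start: joints at [61.221, 30.224, 82.088, -0, 67.689, -10.227], TCP at [0.199, 0.593, 0.223] pointing down, gripper open.
Joint ranges: [-176.69, 176.69], [-43.24, 126.21], [12.49, 139.97], [-82, 262], [0, 151.66], [-163.58, 163.58]. Speed limits (degrees/s): [159.86, 159.86, 180, 180, 180, 180].

## Interface

Orientations are given as a 3x3 rotation matrix whose columns are the frame's x, y, z axes.
In Python, from rig import telemetry, capture, camera_info, job, bot gives the robot as it stands. The module is installed in compiled form; this text tells all that it offers.
- The arm moves only by the tool carry_out, never from a script. Its argument "deltas" is a list that holds one entry, the list of rows, each a list of 7 numbers: the shift along the tool's x, y, z scaled (see below), then the turn, a rotation vector about the tool's x, y, z scaled (see below), then the closure, from -1 (fully open) to 1 (shut). In form: [[[dx, dy, dz, ax, ay, az, claw], ...]]. A call has exactly 10 rows; each row is the pose to reach, as a shift and turn from the pose commanded when the call began, along the tool's axes at that moment, turning the shorter way round; what a row does not reach only later rows make up. The controller multiplies each number of a shift by 15 cm and each number of a turn by 360 degrees. A row lasts 1/12 s, in which the tool goes at most 41.7 mm and 7.16 degrees, less where a joint would pass 70% of its speed; a pose out of reach is approached as far as the arm can. A call with a number of a shift or a turn outside -1 to 1 is refused whole. A call with a gripper value outside its range is refused whole. The fingers move at their own pace and stop on an object; the grip force is fixed at half the most. Time passes only in rows, so rows that repeat a pose let the fingers close, or fill a call up. It gives the time, the measured TCP pose, the force, the opening and the grip force at its end, in the units of the state.
- telemetry.read_state(): the state, without advancing time (a new reading comes with each control period).
- capture(name): name is "side" or "top"; returns the picture (400x640x3 uint8, red, green, blue); there is no depth.
- camera_info(name): a dict with "mtx" (3x3 intrinsics, pixels), "cam_to_world" (4x4, takes a point from camera to world coordinates). Camera axes: x right, y down, z forward; pixel columns grow to the right and rows downward; lengths in m; the calibration is good to about 2 mm. A picture is of the moment at which its call begins. camera_info takes no time and is no camera call.
- job.hand_in(): hands the job in; it is judged then, once.
The state is a dict: "time_s": time; "joint_positions": joint angles; "qvel": joint speeds; "tau": joint torques, N m; "position": TCP position; "tcp_rot": TCP orientation; "force": force on the tool from outside, world axes, zero at the start; "moment": the same for the moment, N m; "opening": opening from 0.0 (shut) to 1.0 (fully open); "grasp_force": force on a finger pad.
Only numpy, scipy, OpenCV 4.12 (cv2) and the standard library are available. Lean on these libraries where they do the work, as an engineer would, in place of code of your own. Each camera call takes 0.05 s, during which the arm holds its last target. There are 200 camera calls.

## Task

Put the blue-ended column away: swing the case's orange-knobbed latch lever all the way clear of the lid, raise the lid fully upright, and lay the column gently in the empty front cradle, let go of it, leaving the stored column where it is. Then close the lid fully and swing the latch lever back straight over it, with everything else left where it stands.

Things in the scene. Friction and masses are not known exactly. Their poses are not given: they have to be found in the camera images.
- case: blue column storage case, fixed, 130 (x) by 214 (y) mm, wall tops at z = 55, walls 5 thick; origin at the centre of its underside; front (latch, lid bar) faces its own -x, towards the robot; lid hinged along its back. Inside, two dark foam saddles 16 mm wide at y = +-64 mm carry two cradles along y; free space between the saddles down to z = 8 mm
- lid (a joint): lid angle: 0 closed, grows as the front rises, 1.57 upright, stop at 1.75; stiff hinge, stays where it is left (about 4 N at the bar). The lid is grey, 11 mm thick, its top 66.5 mm above the table when closed
- lid_hinge (a point): point on the lid's hinge line (which runs along the case's y), at x = +65, y = 0, z = 55.5 mm of the case
- lid_bar (a point): middle of the lid's black pull bar: a round bar 10 mm thick and 76 mm long, parallel to the case's y, 40 mm in front of the lid's front edge (35 mm clear gap), carried by an arm at each end. In the lid's own frame (origin on the hinge at point lid_hinge, x back, z up when closed) it lies at (-170, +30, +6) mm
- latch (a joint): latch lever angle: 0 closed (pointing back over the lid, which it holds down), grows as it swings about a vertical pin to the case's -y side (clockwise from above), 1.57 along the case's front, stop at 1.75; the lid is clear from 1.4 on. Stays where it is left
- latch_pivot (a point): top of the lever's vertical pin, at x = -85, y = -75, z = 73 mm of the case
- latch_knob (a point): middle of the orange upright knob near the lever's end: round, 15 mm thick, 27 mm high (13.5 above and about 16 below this point to the steel lever's top), 55 mm from the pin, at z = 91 mm
- column_blue: the HPLC column to put away: thin steel rod 164 mm long with BLUE end plugs, lying on the table along its own y; middle rod 10 mm thick, its axis 7 mm above the table (free for |y| < 55 mm), end nuts 16 mm thick; origin at the centre of its underside, z up. Either way round is right
- front_cradle (a point): middle of the empty front cradle, on the groove floor, at x = -22, y = 0, z = 22 mm of the case: the column's origin comes here, its y along the case's y. The grooves in the saddles are 24 mm wide and 10 mm deep; the rear cradle is at x = +33 mm
- column_stored: HPLC column with red end plugs already lying in the rear cradle inside the case (same size and origin); to be left there
- column_red: loose HPLC column with red end plugs on the table (same size and origin as the blue one): a bystander
- timer: white timer, 62x62x19, bystander
- wrench: small open wrench, 128x25x4, bystander
- marker: blue marker pen, 134x12x14, bystander
- tape: roll of label tape, 48 wide, 18 high, bystander
- cap: orange screw cap, 53 wide, 30 high, bystander
There are look-alikes about, which are no part of the job. Leave any green or turquoise look-alike of the column_blue alone.

How it is judged:
By the outcome, as a careful person would: the job done as asked, in the order asked, and still so for the second after the job is handed in, with the robot touching nothing.
It also fails if it takes over 72 s, if anything falls off the work surface, if the arm or the gripper's body presses on something with over 40 N, if the wrist force passes 120 N, or if a joint passes its speed limit or range.

## Working session

There is one attempt and no reset: what is moved stays moved. The work goes in short steps, Python scripts to look and compute and a tool call to move; the robot and the scene stay as the last step left them, time stands still between calls to the robot, and variables do not carry over. Pictures are saved under pics/ and viewed, at most 10 in all, crops included, and the job is handed in when it is done.

Besides the shell and the picture viewer there is one more tool, called after "Request:" as name(argument=value, ...), one argument or row to a line, values as JSON. carry_out: Moves the arm, as the interface text tells. Its arguments: {"type":"object","properties":{"deltas":{"type":"array","items":{"type":"array","items":{"type":"array","items":{"type":"number"}}}}},"required":["deltas"]}

```bash
mkdir -p pics; python3 - <<'E'
from rig import telemetry, capture, camera_info, bot
import cv2,numpy as np
for n in("top","side"):
    cv2.imwrite(f"pics/{n}0.png",cv2.resize(capture(n)[:,:,::-1],(800,500),interpolation=cv2.INTER_CUBIC))
    c=camera_info(n);print(n,np.round(c["mtx"],1).tolist(),np.round(c["cam_to_world"],4).tolist())
s=telemetry.read_state();print({k:np.round(v,3).tolist() for k,v in s.items()})
print([a for a in dir(bot) if a[0]!='_'])
E
```

```text
top [[434.0, 0.0, 324.0], [0.0, 434.0, 200.3], [0.0, 0.0, 1.0]] [[0.0101, -0.9885, 0.1509, 0.3982], [-0.9998, -0.0076, 0.0176, -0.1051], [-0.0162, -0.151, -0.9884, 1.3759], [0.0, 0.0, 0.0, 1.0]]
side [[381.1, 0.0, 317.8], [0.0, 381.1, 202.0], [0.0, 0.0, 1.0]] [[-0.9945, -0.0749, 0.0738, 0.5305], [-0.1025, 0.5341, -0.8392, 0.8659], [0.0234, -0.8421, -0.5388, 0.6822], [0.0, 0.0, 0.0, 1.0]]
{'time_s': 0.1, 'joint_positions': [61.221, 30.273, 82.15, -0.0, 67.691, -10.226], 'qvel': [0.005, -0.218, -0.101, 0.043, -0.018, 0.055], 'tau': [-0.0, -44.099, -17.715, 0.063, 0.053, -0.0], 'position': [0.198, 0.592, 0.222], 'tcp_rot': [[-0.948, 0.318, -0.001], [0.318, 0.948, -0.002], [0.0, -0.002, -1.0]], 'force': [0.614, 0.262, 0.278], 'moment': [-0.011, 0.01, 0.001], 'grasp_force': 0.0, 'opening': 0.999}
['PlanningError', 'tcp_to_grasp']
```

View pics/top0.png

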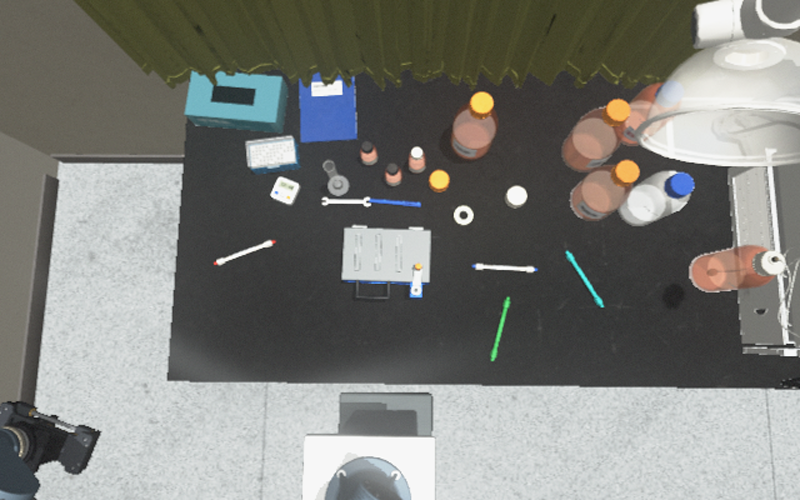

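View pics/side0.png

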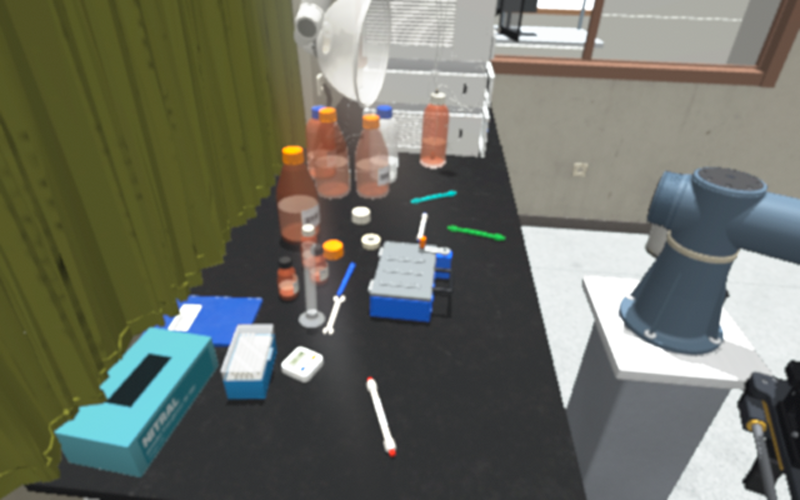

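The top view shows the case at about (387,255), the blue-ended column at (505,267) and the orange knob at (417,267), in 800x500 pixels. The green and turquoise look-alikes are to the right. I'll zoom in on the work area.

```bash
cat > h.py <<'E'
import numpy as np,cv2
from rig import telemetry,capture,camera_info
def proj(n,P):
    c=camera_info(n);T=np.linalg.inv(np.array(c["cam_to_world"]));P=np.atleast_2d(P)
    q=(T[:3,:3]@P.T+T[:3,3:]).T@np.array(c["mtx"]).T;return q[:,:2]/q[:,2:]
def unproj(n,uv,z):
    c=camera_info(n);T=np.array(c["cam_to_world"]);uv=np.atleast_2d(uv)
    d=np.c_[uv,np.ones(len(uv))]@np.linalg.inv(np.array(c["mtx"])).T@T[:3,:3].T
    return T[:3,3]+d*((z-T[2,3])/d[:,2])[:,None]
def crop(n,x0,y0,w,h,k,name,im=None):
    im=capture(n) if im is None else im
    cv2.imwrite(f"pics/{name}.png",cv2.resize(im[y0:y0+h,x0:x0+w,::-1],None,fx=k,fy=k,interpolation=cv2.INTER_CUBIC))
E
python3 - <<'E'
from h import *
im=capture("top");crop("top",266,174,174,70,4.5,"c1",im)
hsv=cv2.cvtColor(im,cv2.COLOR_RGB2HSV).astype(int)
np.save("top.npy",im)
def blobs(m,lab):
    n,l,s,c=cv2.connectedComponentsWithStats(m.astype(np.uint8))
    for i in range(1,n):
        if s[i,4]>2: print(lab,s[i].tolist(),np.round(c[i],2).tolist())
sub=np.zeros(im.shape[:2],bool);sub[174:244,266:440]=1
blobs(sub&(hsv[...,0]>100)&(hsv[...,0]<130)&(hsv[...,1]>120)&(hsv[...,2]>60),"blue")
blobs(sub&(hsv[...,0]<22)&(hsv[...,0]>5)&(hsv[...,1]>120)&(hsv[...,2]>90),"orange")
g=sub&(hsv[...,1]<60)&(hsv[...,2]>90)
blobs(g,"grey")
n,l,s,c=cv2.connectedComponentsWithStats(g.astype(np.uint8));i=1+s[1:,4].argmax()
print(cv2.minAreaRect(np.argwhere(l==i)[:,::-1].astype(np.float32)))
E
```

```text
blue [378, 212, 2, 3, 5] [378.6, 212.8]
blue [428, 214, 2, 3, 6] [428.5, 215.0]
blue [277, 224, 8, 2, 13] [280.31, 224.62]
blue [288, 225, 22, 2, 42] [298.5, 225.5]
blue [312, 226, 18, 5, 34] [322.47, 226.68]
blue [337, 226, 5, 5, 11] [338.18, 227.27]
blue [327, 233, 11, 6, 34] [332.26, 236.41]
orange [332, 211, 4, 5, 6] [333.17, 213.33]
grey [363, 174, 16, 7, 78] [370.32, 176.29]
grey [273, 179, 72, 57, 3131] [309.19, 203.74]
grey [380, 210, 48, 9, 214] [403.86, 213.75]
grey [300, 238, 11, 1, 11] [305.0, 238.0]
((308.6643981933594, 207.06166076660156), (70.84031677246094, 54.259098052978516), 2.12109637260437)
```

View pics/c1.png

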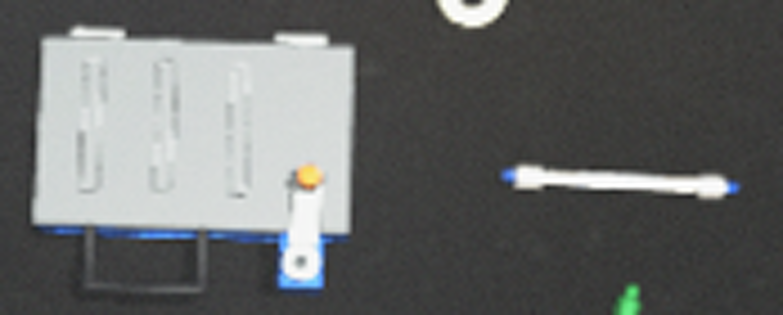

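The crop shows the lid corners at (41,38), (354,46), (349,234) and (33,222), the pin at (301,262) and the knob top at (309,175). The column runs from (502,175) to (740,188). I'll fit the poses from these.

```bash
python3 - <<'E'
from h import *
from scipy.optimize import least_squares
px=np.array([[41,38],[354,46],[349,234],[33,222],[301,262],[309,175],[143,288]],float)
px=(px+.5)/4.5-.5+[266,174]
M=np.array([[65,107,66.5],[65,-107,66.5],[-65,-107,66.5],[-65,107,66.5],[-85,-75,73],[-30,-75,104.5],[-105,30,66.5]])/1000
def W(p,M=M):
    c,s=np.cos(p[2]),np.sin(p[2]);return M@np.array([[c,-s,0],[s,c,0],[0,0,1]]).T+[p[0],p[1],0]
r=least_squares(lambda p:(proj("top",W(p))-px).ravel(),[.5,0,0])
print(r.x,np.degrees(r.x[2]),np.round(r.fun.reshape(-1,2),2).tolist())
e=(np.array([[502,175],[740,188.]])+.5)/4.5-.5+[266,174]
e=unproj("top",e,.009);print(e,e.mean(0),np.linalg.norm(e[1]-e[0]),np.degrees(np.arctan2(*(e[0]-e[1])[[1,0]])))
# side check
im=capture("side");P=W(r.x);q=proj("side",np.r_[P,e]);print(np.round(q,1).tolist())
crop("side",280,170,100,95,6,"s1",im)
E
```

```text
[ 0.58796639 -0.03590802 -0.0230263 ] -1.3193100422455737 [[0.28, -0.54], [0.26, -0.27], [0.25, 0.19], [-0.09, 0.63], [0.14, 0.07], [-1.04, -0.06], [0.24, -0.02]]
[[ 0.56903922 -0.2496492   0.009     ]
 [ 0.56120584 -0.41623735  0.009     ]] [ 0.56512253 -0.33294328  0.009     ] 0.16677221862667008 87.30779406544224
[[296.3, 233.6], [308.1, 192.4], [349.8, 195.9], [345.3, 238.4], [356.0, 200.2], [338.3, 189.6], [361.5, 222.8], [335.4, 192.7], [340.3, 170.2]]
```

View pics/s1.png

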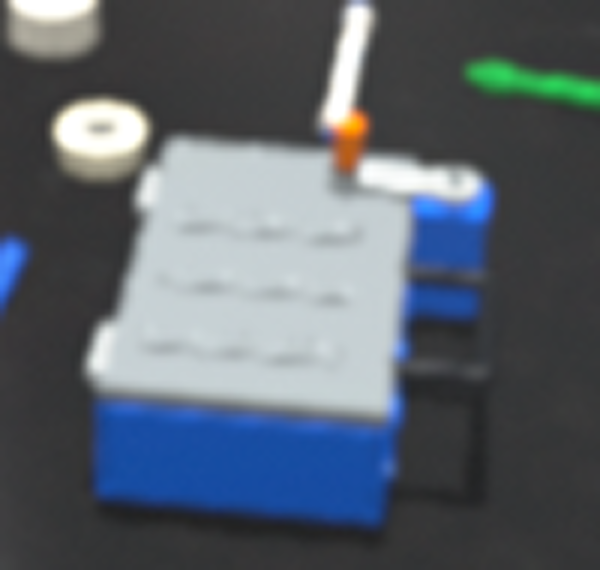

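The latch, bar and column poses agree in both views. Next is a small helper that turns case-frame targets into move units.

```bash
cat >> h.py <<'E'
from scipy.spatial.transform import Rotation as Ro
C=np.array([.5880,-.0359,0]);YAW=np.radians(-1.32)
Rc=Ro.from_euler('z',YAW).as_matrix()
R0=np.array([[0,1,0],[1,0,0],[0,0,-1.]]) # tool in case frame: x=case y, y=case x, z down
def plan(wps):
    """wps: case x,y,z mm, tilt deg (body towards -x), extra yaw deg -> deltas from the measured pose"""
    s=telemetry.read_state();p=np.array(s["position"]);R=np.array(s["tcp_rot"])
    print("now case mm",np.round((Rc.T@(p-C))*1000,1),"t",round(s["time_s"],2),"open",round(s["opening"],3),"F",np.round(s["force"],1),"grip",round(s["grasp_force"],1))
    for x,y,z,t,yw in wps:
        P=Rc@(np.array([x,y,z])/1000)+C
        Rt=Rc@Ro.from_euler('z',yw,degrees=True).as_matrix()@Ro.from_euler('y',-t,degrees=True).as_matrix()@R0
        d=R.T@(P-p)/.15;a=Ro.from_matrix(R.T@Rt).as_rotvec(degrees=True)/360
        print(np.round(d,3).tolist(),np.round(a,3).tolist())
def latch(a):return [-85+55*np.cos(a),-75-55*np.sin(a)]
def lid(a):
    c,s=np.cos(a),np.sin(a);return [65-170*c+6*s,55.5+170*s+6*c]  # x,z of the bar
E
python3 - <<'E'
from h import *
plan([(-30,-75,180,0,0)])
s=telemetry.read_state();R=np.array(s["tcp_rot"]);p=np.array(s["position"])
P=Rc@np.array([-.03,-.075,.18])+C
print(P)
for f in(.25,): print(R.T@((P-p)*f)/.15)
q=p+(P-p)*.25;print("rest in aligned frame",(Rc@R0).T@(P-q)/.15)
E
```

```text
now case mm [-403.8  618.9  221.9] t 0.2 open 0.999 F [ 0.2  1.2 -0.1] grip 0.0
[-3.75, -3.68, 0.284] [-0.0, 0.0, 0.202]
[ 0.55628024 -0.11018901  0.18      ]
[-0.93757127 -0.91994728  0.0708951 ]
rest in aligned frame [-3.4694261   1.86880526  0.20969127]
```

Request:
carry_out(
  deltas=[
    [[-0.12, -0.12, 0, 0, 0, 0.02, 0], [-0.25, -0.25, 0, 0, 0, 0.04, 0], [-0.4, -0.4, 0.02, 0, 0, 0.06, 0], [-0.5, -0.5, 0.03, 0, 0, 0.08, 0], [-0.6, -0.6, 0.04, 0, 0, 0.099, 0], [-0.7, -0.7, 0.05, 0, 0, 0.119, 0], [-0.8, -0.8, 0.06, 0, 0, 0.139, 0], [-0.9, -0.9, 0.07, 0, 0, 0.159, 0], [-0.938, -0.92, 0.07, 0, 0, 0.178, 0], [-0.938, -0.92, 0.07, 0, 0, 0.197, 0]],
  ],
)

```text
time_s: 1.03
position: [0.2891, 0.4153, 0.2119]
tcp_rot: [[-0.001, 1.0, -0.0], [1.0, 0.001, -0.001], [-0.001, -0.0, -1.0]]
force: [-0.5, 0.1, -0.5]
opening: 0.502
grasp_force: 0.0
```

Request:
carry_out(
  deltas=[
    [[-0.15, 0.1, 0, 0, 0, 0, 0], [-0.3, 0.2, 0, 0, 0, 0, 0], [-0.45, 0.3, 0, 0, 0, 0, 0], [-0.6, 0.4, 0, 0, 0, 0, 0], [-0.75, 0.5, 0, 0, 0, 0, 0], [-0.9, 0.6, 0, 0, 0, 0, 0], [-1, 0.6, 0, 0, 0, 0, 0], [-1, 0.6, 0, 0, 0, 0, 0], [-1, 0.6, 0, 0, 0, 0, 0], [-1, 0.6, 0, 0, 0, 0, 0]],
  ],
)

```text
time_s: 1.87
position: [0.3795, 0.2682, 0.2121]
tcp_rot: [[-0.009, 1.0, -0.0], [1.0, 0.009, 0.0], [0.0, -0.0, -1.0]]
force: [0.1, 0.4, -0.7]
opening: 0.501
grasp_force: 0.0
```

Request:
carry_out(
  deltas=[
    [[-0.15, 0.1, 0, 0, 0, 0, 0], [-0.3, 0.2, 0, 0, 0, 0, 0], [-0.45, 0.3, 0, 0, 0, 0, 0], [-0.6, 0.4, 0, 0, 0, 0, 0], [-0.75, 0.5, 0, 0, 0, 0, 0], [-0.9, 0.6, 0, 0, 0, 0, 0], [-1, 0.6, 0, 0, 0, 0, 0], [-1, 0.6, 0, 0, 0, 0, 0], [-1, 0.6, 0, 0, 0, 0, 0], [-1, 0.6, 0, 0, 0, 0, 0]],
  ],
)

```text
time_s: 2.7
position: [0.4705, 0.1198, 0.2119]
tcp_rot: [[-0.01, 1.0, -0.001], [1.0, 0.01, 0.001], [0.001, -0.001, -1.0]]
force: [-0.4, -0.3, 0.5]
opening: 0.496
grasp_force: 0.0
```

Request:
carry_out(
  deltas=[
    [[-0.15, 0.1, 0, 0, 0, 0, 0], [-0.3, 0.2, 0, 0, 0, 0, 0], [-0.45, 0.3, 0, 0, 0, 0, 0], [-0.6, 0.4, 0, 0, 0, 0, 0], [-0.75, 0.5, 0, 0, 0, 0, 0], [-0.9, 0.6, 0, 0, 0, 0, 0], [-1, 0.6, 0, 0, 0, 0, 0], [-1, 0.6, 0, 0, 0, 0, 0], [-1, 0.6, 0, 0, 0, 0, 0], [-1, 0.6, 0, 0, 0, 0, 0]],
  ],
)

```text
time_s: 3.53
position: [0.5616, -0.0287, 0.2119]
tcp_rot: [[-0.011, 1.0, -0.001], [1.0, 0.011, 0.001], [0.001, -0.001, -1.0]]
force: [-0.5, 0.7, -0.1]
opening: 0.498
grasp_force: 0.0
```

```bash
python3 - <<'E'
from h import *
plan([(-30,-76,130,0,0),(-30,-76,81,0,0)])
E
```

```text
now case mm [-26.5   6.6 211.9] t 3.53 open 0.498 F [-0.5  0.7 -0.1] grip 0.0
[-0.55, -0.041, 0.545] [-0.0, -0.0, 0.005]
[-0.55, -0.041, 0.872] [-0.0, -0.0, 0.005]
```

Request:
carry_out(
  deltas=[
    [[-0.2, -0.02, 0.2, 0, 0, 0.005, 0], [-0.4, -0.04, 0.4, 0, 0, 0.005, 0], [-0.56, -0.04, 0.5, 0, 0, 0.005, 0], [-0.56, -0.04, 0.55, 0, 0, 0.005, 0], [-0.56, -0.04, 0.65, 0, 0, 0.005, 0], [-0.56, -0.04, 0.75, 0, 0, 0.005, 0], [-0.56, -0.04, 0.83, 0, 0, 0.005, 0], [-0.56, -0.04, 0.87, 0, 0, 0.005, 0], [-0.56, -0.04, 0.87, 0, 0, 0.005, 0.2], [-0.56, -0.04, 0.87, 0, 0, 0.005, 0.4]],
  ],
)

```text
time_s: 4.37
position: [0.5574, -0.1135, 0.0818]
tcp_rot: [[0.021, 1.0, 0.0], [1.0, -0.021, 0.0], [0.0, 0.0, -1.0]]
force: [-0.3, 0.5, 0.7]
opening: 0.419
grasp_force: 0.0
```

Request:
carry_out(
  deltas=[
    [[0, 0, 0, 0, 0, 0, 0.6], [0, 0, 0, 0, 0, 0, 0.8], [0, 0, 0, 0, 0, 0, 1], [0, 0, 0, 0, 0, 0, 1], [0, 0, 0, 0, 0, 0, 1], [0, 0, 0, 0, 0, 0, 1], [0, 0, 0, 0, 0, 0, 1], [0, 0, 0, 0, 0, 0, 1], [0, 0, 0, 0, 0, 0, 1], [0, 0, 0, 0, 0, 0, 1]],
  ],
)

```text
time_s: 5.2
position: [0.5575, -0.1147, 0.0821]
tcp_rot: [[0.022, 1.0, 0.001], [1.0, -0.022, -0.0], [-0.0, 0.001, -1.0]]
force: [-0.8, 1.6, 5.6]
opening: 0.161
grasp_force: 30.0
```

```bash
python3 - <<'E'
from h import *
plan([(*latch(a),81,0,0) for a in np.linspace(0,1.62,10)])
E
```

```text
now case mm [-28.7 -79.5  82.1] t 5.2 open 0.161 F [-0.8  1.6  5.6] grip 30.0
[0.03, -0.009, 0.007] [0.0, 0.0, 0.0]
[-0.036, -0.015, 0.007] [0.0, 0.0, 0.0]
[-0.099, -0.032, 0.007] [0.0, 0.0, 0.0]
[-0.159, -0.061, 0.007] [0.0, 0.0, 0.0]
[-0.212, -0.1, 0.007] [0.0, 0.0, 0.0]
[-0.257, -0.148, 0.007] [0.0, 0.0, 0.0]
[-0.293, -0.203, 0.007] [0.0, 0.0, 0.0]
[-0.319, -0.263, 0.007] [0.0, 0.0, 0.0]
[-0.333, -0.328, 0.007] [0.0, 0.0, 0.0]
[-0.336, -0.394, 0.007] [0.0, 0.0, 0.0]
```

Request:
carry_out(
  deltas=[
    [[-0.03, -0.003, 0, 0, 0, 0, 1], [-0.065, -0.012, 0, 0, 0, 0, 1], [-0.1, -0.025, 0, 0, 0, 0, 1], [-0.13, -0.04, 0, 0, 0, 0, 1], [-0.16, -0.055, 0, 0, 0, 0, 1], [-0.19, -0.078, 0, 0, 0, 0, 1], [-0.21, -0.1, 0, 0, 0, 0, 1], [-0.235, -0.123, 0, 0, 0, 0, 1], [-0.257, -0.148, 0, 0, 0, 0, 1], [-0.257, -0.148, 0, 0, 0, 0, 1]],
  ],
)

```text
time_s: 6.03
position: [0.5383, -0.1568, 0.0825]
tcp_rot: [[0.024, 1.0, 0.01], [1.0, -0.024, -0.006], [-0.006, 0.01, -1.0]]
force: [7.6, -3.2, -0.2]
opening: 0.16
grasp_force: 30.0
```

```bash
python3 - <<'E'
from h import *
plan([(*latch(a),81,0,0) for a in np.linspace(0.9,1.65,7)])
E
```

```text
now case mm [ -46.9 -122.    82.5] t 6.03 open 0.16 F [ 7.6 -3.2 -0.2] grip 30.0
[0.026, -0.026, 0.009] [0.002, 0.001, -0.0]
[0.0, -0.064, 0.009] [0.002, 0.001, -0.0]
[-0.021, -0.104, 0.009] [0.002, 0.001, -0.0]
[-0.037, -0.147, 0.009] [0.002, 0.001, -0.0]
[-0.048, -0.192, 0.008] [0.002, 0.001, -0.0]
[-0.053, -0.237, 0.008] [0.002, 0.001, -0.0]
[-0.052, -0.283, 0.007] [0.002, 0.001, -0.0]
```

Request:
carry_out(
  deltas=[
    [[0, -0.03, 0, 0, 0, 0, 1], [0, -0.064, 0, 0, 0, 0, 1], [-0.01, -0.1, 0, 0, 0, 0, 1], [-0.025, -0.147, 0, 0, 0, 0, 1], [-0.035, -0.192, 0, 0, 0, 0, 1], [-0.045, -0.237, 0, 0, 0, 0, 1], [-0.045, -0.265, 0, 0, 0, 0, 1], [-0.045, -0.29, 0, 0, 0, 0, 1], [-0.045, -0.29, 0, 0, 0, 0, 1], [-0.045, -0.29, 0, 0, 0, 0, 1]],
  ],
)

```text
time_s: 6.87
position: [0.4932, -0.1654, 0.0825]
tcp_rot: [[0.02, 1.0, 0.007], [1.0, -0.02, -0.011], [-0.011, 0.007, -1.0]]
force: [-0.5, -14.3, 2.0]
opening: 0.167
grasp_force: 30.0
```

Request:
carry_out(
  deltas=[
    [[0, 0, 0, 0, 0, 0, 0.4], [0, 0, 0, 0, 0, 0, 0.2], [0, 0, 0, 0, 0, 0, 0.2], [0, 0, 0, 0, 0, 0, 0.2], [0, 0, -0.1, 0, 0, 0, 0.2], [0, 0, -0.25, 0, 0, 0, 0.2], [0, 0, -0.4, 0, 0, 0, 0.2], [0, 0, -0.5, 0, 0, 0, 0.2], [0, 0, -0.5, 0, 0, 0, 0.2], [0, 0, -0.5, 0, 0, 0, 0.2]],
  ],
)

```text
time_s: 7.7
position: [0.4902, -0.158, 0.1567]
tcp_rot: [[0.021, 1.0, 0.0], [1.0, -0.021, -0.0], [-0.0, 0.0, -1.0]]
force: [-0.1, 0.8, -0.6]
opening: 0.4
grasp_force: 0.0
```

```bash
python3 - <<'E'
from h import *
crop("top",266,174,174,70,4.5,"c2")
x,z=lid(0)
plan([(x,30,120,0,0),(x,30,z-14,0,0)])
E
```

```text
now case mm [ -95.5 -124.1  155.9] t 7.75 open 0.397 F [ 0.1 -1.3  0.1] grip 0.0
[1.027, -0.061, 0.24] [-0.0, -0.0, 0.0]
[1.027, -0.061, 0.724] [-0.0, -0.0, 0.0]
```

View pics/c2.png

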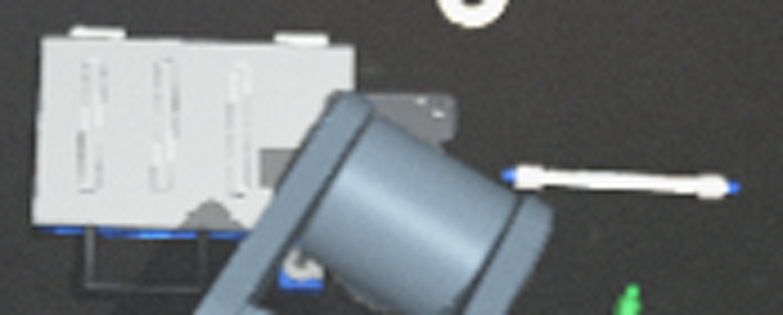

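The arm hides the latch in this view, but the measured poses put the knob at the front stop side. Next I go to the bar.

Request:
carry_out(
  deltas=[
    [[0.2, -0.02, 0, 0, 0, 0, 0.3], [0.4, -0.04, 0, 0, 0, 0, 0.3], [0.6, -0.06, 0, 0, 0, 0, 0.3], [0.8, -0.06, 0, 0, 0, 0, 0.3], [1, -0.06, 0, 0, 0, 0, 0.3], [1, -0.06, 0.24, 0, 0, 0, 0.3], [1, -0.06, 0.4, 0, 0, 0, 0.3], [1, -0.06, 0.55, 0, 0, 0, 0.3], [1, -0.06, 0.65, 0, 0, 0, 0.3], [1, -0.06, 0.724, 0, 0, 0, 0.3]],
  ],
)

```text
time_s: 8.58
position: [0.4823, -0.0074, 0.0449]
tcp_rot: [[0.021, 1.0, -0.006], [1.0, -0.021, 0.001], [0.001, -0.006, -1.0]]
force: [0.2, 0.4, -0.0]
opening: 0.35
grasp_force: 0.0
```

Request:
carry_out(
  deltas=[
    [[0, 0, 0, 0, 0, 0, 0.5], [0, 0, 0, 0, 0, 0, 0.7], [0, 0, 0, 0, 0, 0, 0.9], [0, 0, 0, 0, 0, 0, 1], [0, 0, 0, 0, 0, 0, 1], [0, 0, 0, 0, 0, 0, 1], [0, 0, 0, 0, 0, 0, 1], [0, 0, 0, 0, 0, 0, 1], [0, 0, 0, 0, 0, 0, 1], [0, 0, 0, 0, 0, 0, 1]],
  ],
)

```text
time_s: 9.42
position: [0.485, -0.0084, 0.0483]
tcp_rot: [[0.022, 1.0, 0.001], [1.0, -0.022, -0.0], [-0.0, 0.001, -1.0]]
force: [-0.2, -0.1, 3.3]
opening: 0.103
grasp_force: 30.0
```

```bash
python3 - <<'E'
from h import *
crop("side",280,170,100,95,6,"s2")
plan([(lid(a)[0],30,lid(a)[1]-14,0,0) for a in np.linspace(0,.8,9)])
E
```

```text
now case mm [-103.6   25.2   48.3] t 9.47 open 0.103 F [-1.4 -0.4  3.9] grip 30.0
[0.032, -0.009, 0.006] [0.0, 0.0, 0.0]
[0.032, 0.0, -0.107] [0.0, 0.0, 0.0]
[0.032, 0.021, -0.219] [0.0, 0.0, 0.0]
[0.032, 0.053, -0.328] [0.0, 0.0, 0.0]
[0.032, 0.096, -0.433] [0.0, 0.0, 0.0]
[0.032, 0.149, -0.533] [0.0, 0.0, 0.0]
[0.032, 0.212, -0.627] [0.0, 0.0, 0.0]
[0.032, 0.283, -0.715] [0.0, 0.0, 0.0]
[0.032, 0.364, -0.795] [0.0, 0.0, 0.0]
```

View pics/s2.png

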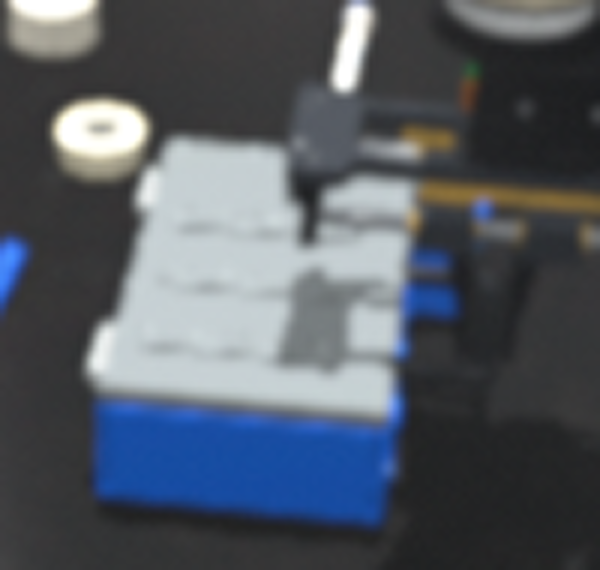

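```bash
python3 - <<'E'
from h import *
for uv in [(310,240),(300,180),(290,170),(300,95),(355,165)]:
    px=(np.array(uv)+.5)/6-.5+[280,170]
    a,b=[(Rc.T@(unproj("side",px,z)[0]-C))*1000 for z in(.05,.25)]
    for y in(0,25,60):
        print(uv,np.round(a+(b-a)*(y-a[1])/(b[1]-a[1])).tolist(),end=' ')
    print()
E
```

```text
(310, 240) [-17.0, 0.0, 81.0] (310, 240) [-19.0, 25.0, 98.0] (310, 240) [-21.0, 60.0, 121.0] 
(300, 180) [-11.0, 0.0, 114.0] (300, 180) [-13.0, 25.0, 130.0] (300, 180) [-16.0, 60.0, 152.0] 
(290, 170) [-6.0, -0.0, 119.0] (290, 170) [-8.0, 25.0, 135.0] (290, 170) [-11.0, 60.0, 157.0] 
(300, 95) [-9.0, 0.0, 160.0] (300, 95) [-11.0, 25.0, 174.0] (300, 95) [-14.0, 60.0, 195.0] 
(355, 165) [-36.0, 0.0, 125.0] (355, 165) [-37.0, 25.0, 141.0] (355, 165) [-39.0, 60.0, 162.0]
```

Request:
carry_out(
  deltas=[
    [[0, 0.001, -0.03, 0, 0, 0, 1], [0, 0.005, -0.08, 0, 0, 0, 1], [0, 0.012, -0.14, 0, 0, 0, 1], [0, 0.025, -0.2, 0, 0, 0, 1], [0, 0.045, -0.27, 0, 0, 0, 1], [0, 0.062, -0.33, 0, 0, 0, 1], [0, 0.085, -0.39, 0, 0, 0, 1], [0, 0.105, -0.435, 0, 0, 0, 1], [0, 0.105, -0.435, 0, 0, 0, 1], [0, 0.105, -0.435, 0, 0, 0, 1]],
  ],
)

```text
time_s: 10.3
position: [0.4998, -0.0087, 0.1138]
tcp_rot: [[0.022, 1.0, -0.001], [1.0, -0.022, -0.0], [-0.0, -0.001, -1.0]]
force: [-2.3, -1.5, 1.9]
opening: 0.102
grasp_force: 30.0
```

```bash
python3 - <<'E'
from h import *
plan([(lid(a)[0],30,lid(a)[1]-14,0,0) for a in np.linspace(.4,1.2,9)])
E
```

```text
now case mm [-88.8  25.2 113.8] t 10.3 open 0.102 F [-2.3 -1.5  1.9] grip 30.0
[0.032, -0.003, 0.004] [-0.0, 0.0, 0.0]
[0.032, 0.05, -0.096] [-0.0, 0.0, 0.0]
[0.032, 0.112, -0.191] [-0.0, 0.0, 0.0]
[0.032, 0.184, -0.279] [-0.0, 0.0, 0.0]
[0.032, 0.264, -0.359] [-0.0, 0.0, 0.0]
[0.032, 0.352, -0.431] [-0.0, 0.0, 0.0]
[0.031, 0.446, -0.494] [-0.0, 0.0, 0.0]
[0.031, 0.546, -0.546] [-0.0, 0.0, 0.0]
[0.031, 0.651, -0.589] [-0.0, 0.0, 0.0]
```

Low force and tracking well, so I continue the lift.

Request:
carry_out(
  deltas=[
    [[0, 0.028, -0.05, 0, 0, 0, 1], [0, 0.08, -0.145, 0, 0, 0, 1], [0, 0.15, -0.235, 0, 0, 0, 1], [0, 0.225, -0.32, 0, 0, 0, 1], [0, 0.31, -0.395, 0, 0, 0, 1], [0, 0.4, -0.462, 0, 0, 0, 1], [0, 0.496, -0.52, 0, 0, 0, 1], [0, 0.6, -0.568, 0, 0, 0, 1], [0, 0.651, -0.589, 0, 0, 0, 1], [0, 0.651, -0.589, 0, 0, 0, 1]],
  ],
)

```text
time_s: 11.13
position: [0.5999, -0.0111, 0.205]
tcp_rot: [[0.022, 1.0, 0.003], [1.0, -0.022, -0.001], [-0.001, 0.003, -1.0]]
force: [-4.7, -0.8, 15.6]
opening: 0.102
grasp_force: 30.0
```

```bash
python3 - <<'E'
from h import *
plan([(lid(a)[0],30,lid(a)[1]-14,0,0) for a in np.linspace(1.2,1.7,6)])
E
```

```text
now case mm [ 11.3  25.1 205. ] t 11.13 open 0.102 F [-4.7 -0.8 15.6] grip 30.0
[0.033, -0.016, 0.019] [0.0, 0.0, 0.0]
[0.032, 0.093, -0.012] [0.0, 0.0, 0.0]
[0.032, 0.205, -0.033] [0.0, 0.0, 0.0]
[0.032, 0.318, -0.042] [0.0, 0.0, 0.0]
[0.032, 0.431, -0.04] [0.0, 0.0, 0.0]
[0.032, 0.544, -0.027] [0.0, 0.0, 0.0]
```

Request:
carry_out(
  deltas=[
    [[0, 0.03, 0, 0, 0, 0, 1], [0, 0.1, -0.012, 0, 0, 0, 1], [0, 0.2, -0.03, 0, 0, 0, 1], [0, 0.3, -0.04, 0, 0, 0, 1], [0, 0.38, -0.042, 0, 0, 0, 1], [0, 0.43, -0.04, 0, 0, 0, 1], [0, 0.46, -0.038, 0, 0, 0, 1], [0, 0.46, -0.038, 0, 0, 0, 1], [0, 0.46, -0.038, 0, 0, 0, 1], [0, 0.46, -0.038, 0, 0, 0, 1]],
  ],
)

```text
time_s: 11.97
position: [0.6715, -0.0128, 0.2114]
tcp_rot: [[0.022, 1.0, 0.011], [1.0, -0.022, -0.001], [-0.001, 0.011, -1.0]]
force: [1.5, -0.3, 9.8]
opening: 0.102
grasp_force: 30.0
```

Request:
carry_out(
  deltas=[
    [[0, 0, 0, 0, 0, 0, 0.7], [0, 0, 0, 0, 0, 0, 0.5], [0, 0, 0, 0, 0, 0, 0.4], [0, 0, 0, 0, 0, 0, 0.4], [0, 0, -0.1, 0, 0, 0, 0.4], [0, 0, -0.2, 0, 0, 0, 0.4], [0, 0, -0.35, 0, 0, 0, 0.4], [0, 0, -0.4, 0, 0, 0, 0.4], [-0.2, -0.1, -0.4, 0, 0, 0, 0.2], [-0.5, -0.2, -0.4, 0, 0, 0, 0]],
  ],
)

```text
time_s: 12.8
position: [0.6374, -0.0787, 0.2673]
tcp_rot: [[0.017, 1.0, 0.001], [1.0, -0.017, 0.001], [0.001, 0.001, -1.0]]
force: [0.3, 0.2, -0.6]
opening: 0.379
grasp_force: 0.0
```

```bash
python3 - <<'E'
from h import *
crop("side",260,120,130,130,4.5,"s3")
cx,cy=(Rc.T@(np.array([.5651,-.3329,0])-C))[:2]*1000;print(cx,cy)
plan([(cx,cy,120,0,-1.4),(cx,cy,3.5,0,-1.4)])
E
```

```text
-16.052139473335114 -297.44871628287217
now case mm [ 47.5 -51.8 266.7] t 12.85 open 0.417 F [-1.3 -3.7 -0.5] grip 0.0
[-1.632, -0.418, 0.99] [-0.001, 0.001, 0.004]
[-1.627, -0.415, 1.767] [-0.001, 0.001, 0.004]
```

View pics/s3.png

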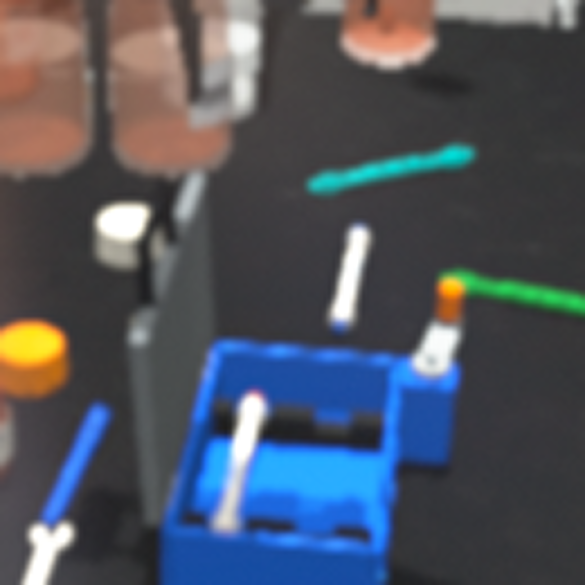

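The lid stands upright, the latch lever lies along the front, and the column is untouched. Now to the column.

Request:
carry_out(
  deltas=[
    [[-0.15, -0.05, 0, 0, 0, 0, 0], [-0.3, -0.1, 0, 0, 0, 0.004, 0], [-0.45, -0.15, 0, 0, 0, 0.004, 0], [-0.6, -0.25, 0, 0, 0, 0.004, 0], [-0.75, -0.35, 0.1, 0, 0, 0.004, 0], [-0.9, -0.41, 0.2, 0, 0, 0.004, 0], [-1, -0.41, 0.35, 0, 0, 0.004, 0], [-1, -0.41, 0.5, 0, 0, 0.004, 0], [-1, -0.41, 0.6, 0, 0, 0.004, 0], [-1, -0.41, 0.7, 0, 0, 0.004, 0]],
  ],
)

```text
time_s: 13.68
position: [0.5715, -0.2298, 0.16]
tcp_rot: [[0.049, 0.999, -0.002], [0.999, -0.049, 0.002], [0.002, -0.003, -1.0]]
force: [-0.3, -0.1, -0.4]
opening: 0.504
grasp_force: 0.0
```

Request:
carry_out(
  deltas=[
    [[-0.15, 0, 0.1, 0, 0, 0, 0], [-0.3, 0, 0.2, 0, 0, 0, 0], [-0.45, 0, 0.3, 0, 0, 0, 0], [-0.6, 0, 0.4, 0, 0, 0, 0], [-0.63, 0, 0.5, 0, 0, 0, 0], [-0.63, 0, 0.55, 0, 0, 0, 0], [-0.63, 0, 0.6, 0, 0, 0, 0], [-0.63, 0, 0.65, 0, 0, 0, 0], [-0.63, 0, 0.65, 0, 0, 0, 0], [-0.63, 0, 0.65, 0, 0, 0, 0]],
  ],
)

```text
time_s: 14.52
position: [0.5683, -0.3229, 0.0647]
tcp_rot: [[0.046, 0.999, -0.001], [0.999, -0.046, 0.001], [0.001, -0.001, -1.0]]
force: [0.5, 0.5, -0.1]
opening: 0.5
grasp_force: 0.0
```

```bash
python3 - <<'E'
from h import *
plan([(-16,-297.5,3.5,0,-1.4)])
crop("side",280,130,130,100,6,"s4")
E
```

```text
now case mm [ -13.1 -287.4   64.7] t 14.52 open 0.5 F [ 0.5  0.5 -0.1] grip 0.0
[-0.068, -0.018, 0.408] [-0.0, -0.0, 0.0]
```

View pics/s4.png

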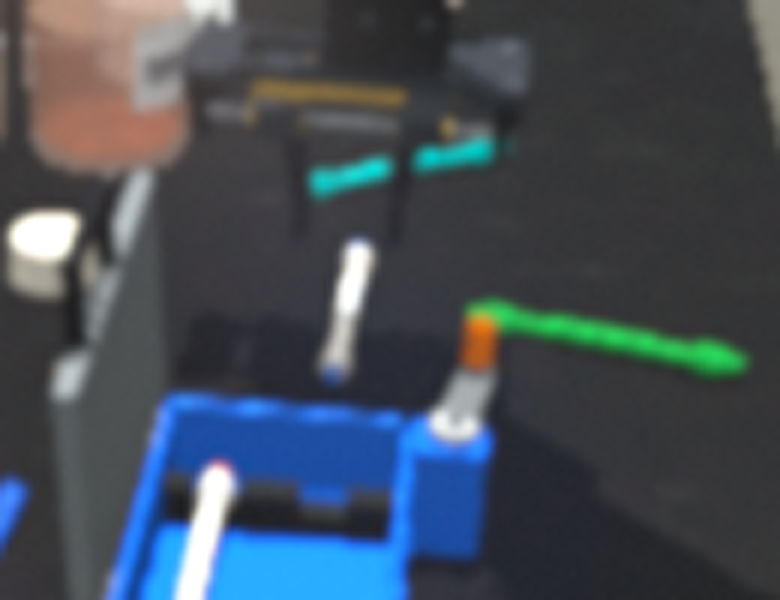

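The fingers straddle the blue-ended column and are clear of the green one, so I descend.

Request:
carry_out(
  deltas=[
    [[-0.04, -0.018, 0.05, 0, 0, 0, 0], [-0.068, -0.018, 0.1, 0, 0, 0, 0], [-0.068, -0.018, 0.18, 0, 0, 0, 0], [-0.068, -0.018, 0.26, 0, 0, 0, 0], [-0.068, -0.018, 0.33, 0, 0, 0, 0], [-0.068, -0.018, 0.37, 0, 0, 0, 0], [-0.068, -0.018, 0.395, 0, 0, 0, 0], [-0.068, -0.018, 0.405, 0, 0, 0, 0], [-0.068, -0.018, 0.405, 0, 0, 0, 0.2], [-0.068, -0.018, 0.405, 0, 0, 0, 0.4]],
  ],
)

```text
time_s: 15.4
position: [0.5653, -0.3345, 0.0043]
tcp_rot: [[0.047, 0.999, 0.001], [0.999, -0.047, -0.0], [-0.0, 0.001, -1.0]]
force: [-0.2, 0.1, -0.1]
opening: 0.42
grasp_force: 0.0
```

Request:
carry_out(
  deltas=[
    [[0, 0, 0, 0, 0, 0, 0.6], [0, 0, 0, 0, 0, 0, 0.75], [0, 0, 0, 0, 0, 0, 0.85], [0, 0, 0, 0, 0, 0, 1], [0, 0, 0, 0, 0, 0, 1], [0, 0, 0, 0, 0, 0, 1], [0, 0, 0, 0, 0, 0, 1], [0, 0, 0, 0, 0, 0, 1], [0, 0, 0, 0, 0, 0, 1], [0, 0, 0, 0, 0, 0, 1]],
  ],
)

```text
time_s: 16.23
position: [0.5653, -0.3344, 0.0043]
tcp_rot: [[0.047, 0.999, 0.001], [0.999, -0.047, -0.0], [-0.0, 0.001, -1.0]]
force: [0.1, 0.3, 2.5]
opening: 0.1
grasp_force: 30.0
```

```bash
python3 - <<'E'
from h import *
plan([(-16,-297.5,160,0,-1.4),(-25,0,160,17,0)])
E
```

```text
now case mm [ -15.8 -299.     4.3] t 16.23 open 0.1 F [0.1 0.3 2.5] grip 30.0
[0.009, -0.001, -1.038] [0.0, 0.0, 0.0]
[1.991, -0.109, -1.039] [-0.047, 0.001, -0.004]
```

Request:
carry_out(
  deltas=[
    [[0, 0, -0.05, 0, 0, 0, 1], [0, 0, -0.15, 0, 0, 0, 1], [0, 0, -0.3, 0, 0, 0, 1], [0, 0, -0.45, 0, 0, 0, 1], [0.05, 0, -0.6, 0, 0, 0, 1], [0.2, 0, -0.75, 0, 0, 0, 1], [0.35, 0, -0.85, 0, 0, 0, 1], [0.5, -0.02, -0.9, 0, 0, -0.002, 1], [0.65, -0.04, -0.9, 0, 0, -0.003, 1], [0.8, -0.05, -0.9, 0, 0, -0.004, 1]],
  ],
)

```text
time_s: 17.07
position: [0.5627, -0.213, 0.1399]
tcp_rot: [[0.022, 1.0, 0.0], [1.0, -0.022, -0.0], [-0.0, 0.0, -1.0]]
force: [0.4, 0.0, -1.6]
opening: 0.096
grasp_force: 30.0
```

Request:
carry_out(
  deltas=[
    [[0.15, 0, 0, 0, 0, 0, 1], [0.3, 0, 0, -0.005, 0, 0, 1], [0.45, 0, 0, -0.012, 0, 0, 1], [0.6, 0, 0, -0.02, 0, 0, 1], [0.75, 0, 0, -0.03, 0, 0, 1], [0.85, 0, 0, -0.04, 0, 0, 1], [0.95, 0, 0, -0.047, 0, 0, 1], [1, 0, 0, -0.047, 0, 0, 1], [1, 0, 0, -0.047, 0, 0, 1], [1, 0, 0, -0.047, 0, 0, 1]],
  ],
)

```text
time_s: 17.9
position: [0.5675, -0.0644, 0.1394]
tcp_rot: [[0.021, 0.956, 0.292], [1.0, -0.02, -0.007], [-0.001, 0.292, -0.957]]
force: [0.1, 0.6, -2.3]
opening: 0.095
grasp_force: 30.0
```

```bash
python3 - <<'E'
from h import *
plan([(-23,0,90,17,0),(-23,0,60,17,0)])
crop("side",260,80,130,130,4.5,"s5")
E
```

```text
now case mm [-19.9 -29.  139.4] t 17.9 open 0.095 F [ 0.1  0.6 -2.3] grip 30.0
[0.194, -0.116, 0.309] [-0.0, 0.0, 0.0]
[0.194, -0.174, 0.5] [-0.0, 0.0, 0.0]
```

View pics/s5.png

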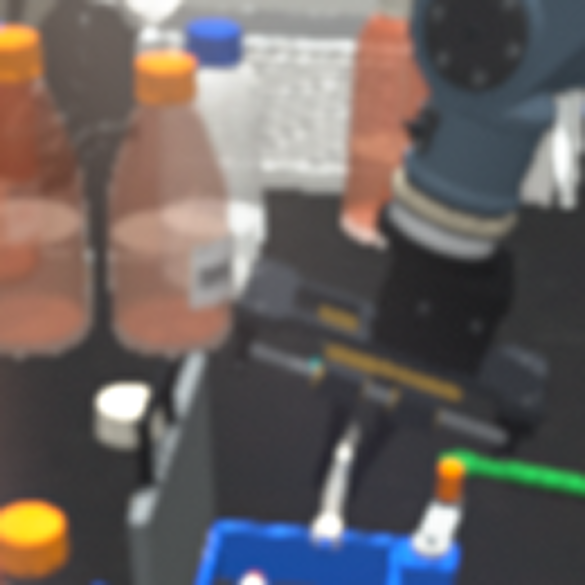

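The column is held level and leaning clear of the lid. Gripping the knob and the bar showed the case about 1.3 mm further back than fitted, so I correct for that.

```bash
python3 - <<'E'
from h import *
plan([(-20,-1,z,17,0) for z in(139,90,60,42,34)])
E
```

```text
now case mm [-19.4 -29.6 139.5] t 17.95 open 0.101 F [ 0.8 -0.2 -1.6] grip 30.0
[0.19, -0.005, 0.002] [0.0, 0.0, 0.0]
[0.191, -0.1, 0.314] [0.0, 0.0, 0.0]
[0.191, -0.159, 0.506] [0.0, 0.0, 0.0]
[0.191, -0.194, 0.62] [0.0, 0.0, 0.0]
[0.191, -0.209, 0.671] [0.0, 0.0, 0.0]
```

Request:
carry_out(
  deltas=[
    [[0.1, 0, 0, 0, 0, 0, 1], [0.19, -0.005, 0, 0, 0, 0, 1], [0.19, -0.03, 0.1, 0, 0, 0, 1], [0.19, -0.065, 0.2, 0, 0, 0, 1], [0.19, -0.1, 0.314, 0, 0, 0, 1], [0.19, -0.13, 0.41, 0, 0, 0, 1], [0.19, -0.159, 0.506, 0, 0, 0, 1], [0.19, -0.178, 0.57, 0, 0, 0, 1], [0.19, -0.194, 0.62, 0, 0, 0, 1], [0.19, -0.194, 0.62, 0, 0, 0, 1]],
  ],
)

```text
time_s: 18.78
position: [0.5666, -0.0364, 0.04]
tcp_rot: [[0.023, 0.957, 0.289], [1.0, -0.022, -0.006], [0.001, 0.289, -0.957]]
force: [-0.3, 0.4, -0.8]
opening: 0.098
grasp_force: 30.0
```

```bash
python3 - <<'E'
from h import *
plan([(-20,-1,z,17,0) for z in(34,28,26.5,26)])
im=capture("side");h=cv2.cvtColor(im,cv2.COLOR_RGB2HSV)
crop("side",260,160,130,100,6,"s6",im)
E
```

```text
now case mm [-21.3  -1.   40. ] t 18.78 open 0.098 F [-0.3  0.4 -0.8] grip 30.0
[0.0, -0.003, 0.041] [-0.001, -0.0, -0.0]
[-0.0, -0.015, 0.079] [-0.001, -0.0, -0.0]
[-0.0, -0.017, 0.089] [-0.001, -0.0, -0.0]
[-0.0, -0.018, 0.092] [-0.001, -0.0, -0.0]
```

View pics/s6.png

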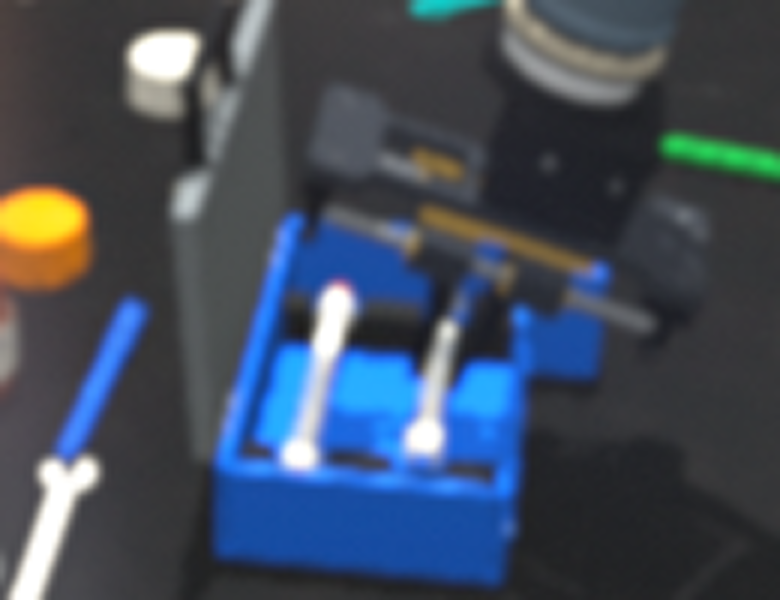

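The column hangs just above the front cradle, parallel to the stored one, with both fingers clear. I lower it gently. That is my tenth picture, so from here I use numeric checks only.

Request:
carry_out(
  deltas=[
    [[0, -0.002, 0.02, 0, 0, 0, 1], [0, -0.004, 0.04, 0, 0, 0, 1], [0, -0.008, 0.055, 0, 0, 0, 1], [0, -0.012, 0.065, 0, 0, 0, 1], [0, -0.014, 0.073, 0, 0, 0, 1], [0, -0.015, 0.079, 0, 0, 0, 1], [0, -0.016, 0.083, 0, 0, 0, 1], [0, -0.016, 0.086, 0, 0, 0, 1], [0, -0.016, 0.086, 0, 0, 0, 1], [0, -0.016, 0.086, 0, 0, 0, 1]],
  ],
)

```text
time_s: 19.67
position: [0.5679, -0.0356, 0.0285]
tcp_rot: [[0.022, 0.956, 0.291], [1.0, -0.021, -0.006], [-0.0, 0.291, -0.957]]
force: [-0.4, 0.4, -0.8]
opening: 0.1
grasp_force: 30.0
```

```bash
python3 - <<'E'
from h import *
plan([(-20,-1,z,17,0) for z in(26.5,25.5,24.5)])
E
```

```text
now case mm [-20.1  -0.2  28.5] t 19.67 open 0.1 F [-0.4  0.4 -0.8] grip 30.0
[-0.005, -0.003, 0.013] [-0.0, -0.0, 0.0]
[-0.005, -0.005, 0.02] [-0.0, -0.0, 0.0]
[-0.005, -0.007, 0.026] [-0.0, -0.0, 0.0]
```

Request:
carry_out(
  deltas=[
    [[0, -0.001, 0.003, 0, 0, 0, 1], [0, -0.002, 0.006, 0, 0, 0, 1], [0, -0.003, 0.009, 0, 0, 0, 1], [0, -0.003, 0.012, 0, 0, 0, 1], [0, -0.003, 0.014, 0, 0, 0, 1], [0, -0.004, 0.015, 0, 0, 0, 1], [0, -0.004, 0.016, 0, 0, 0, 1], [0, -0.004, 0.016, 0, 0, 0, 1], [0, -0.004, 0.016, 0, 0, 0, 1], [0, -0.004, 0.016, 0, 0, 0, 1]],
  ],
)

```text
time_s: 20.5
position: [0.5682, -0.0357, 0.0271]
tcp_rot: [[0.022, 0.956, 0.292], [1.0, -0.021, -0.007], [-0.0, 0.293, -0.956]]
force: [-3.4, 1.4, 8.4]
opening: 0.101
grasp_force: 30.0
```

The column touches down at about 8 N. I release it with a small opening, back out along the fingers first, then go up.

Request:
carry_out(
  deltas=[
    [[0, 0, 0, 0, 0, 0, 0.75], [0, 0, 0, 0, 0, 0, 0.65], [0, 0, 0, 0, 0, 0, 0.57], [0, 0, 0, 0, 0, 0, 0.57], [0, 0, 0, 0, 0, 0, 0.57], [0, 0, -0.03, 0, 0, 0, 0.57], [0, 0, -0.07, 0, 0, 0, 0.57], [0, 0.03, -0.17, 0, 0, 0, 0.57], [0, 0.07, -0.31, 0, 0, 0, 0.57], [0, 0.12, -0.46, 0, 0, 0, 0.57]],
  ],
)

```text
time_s: 21.33
position: [0.5638, -0.0354, 0.0975]
tcp_rot: [[0.022, 0.957, 0.288], [1.0, -0.022, -0.006], [0.0, 0.288, -0.958]]
force: [0.1, -0.2, 0.6]
opening: 0.217
grasp_force: 0.0
```

```bash
python3 - <<'E'
from h import *
# bar at angle ~1.65 ; go above it, straight down tool
plan([(-40,10,200,0,0),(-40,25,300,0,0)])
for a in(1.57,1.6,1.65,1.7):print(a,lid(a))
p=np.array([.6715,-.0128,.2114]);print(Rc.T@(p-C)*1000)
E
```

```text
now case mm [-24.2  -0.   97.5] t 21.33 open 0.217 F [ 0.1 -0.2  0.6] grip 0.0
[0.067, 0.096, -0.685] [0.047, -0.0, 0.0]
[0.168, 0.288, -1.323] [0.047, -0.0, 0.0]
1.57 [np.float64(70.86462255676635), np.float64(225.5047240586763)]
1.6 [np.float64(75.96136040946813), np.float64(225.25231538324815)]
1.65 [np.float64(84.43174126786826), np.float64(224.49232950432582)]
1.7 [np.float64(92.85355289295399), np.float64(223.3099508111465)]
[ 82.94570281  25.01740166 211.4       ]
```

Request:
carry_out(
  deltas=[
    [[0.05, 0, -0.1, 0, 0, 0, 0.4], [0.1, 0, -0.2, 0.005, 0, 0, 0.3], [0.15, 0, -0.35, 0.015, 0, 0, 0.3], [0.168, 0, -0.5, 0.025, 0, 0, 0.3], [0.168, 0, -0.65, 0.035, 0, 0, 0.3], [0.168, 0, -0.8, 0.045, 0, 0, 0.3], [0.168, 0, -0.9, 0.047, 0, 0, 0.3], [0.168, 0.02, -1, 0.047, 0, 0, 0.3], [0.168, 0.05, -1, 0.047, 0, 0, 0.3], [0.168, 0.05, -1, 0.047, 0, 0, 0.3]],
  ],
)

```text
time_s: 22.17
position: [0.5303, -0.0098, 0.2441]
tcp_rot: [[0.023, 1.0, 0.004], [1.0, -0.023, -0.001], [-0.001, 0.004, -1.0]]
force: [-0.3, 0.3, -0.1]
opening: 0.349
grasp_force: 0.0
```

```bash
python3 - <<'E'
from h import *
plan([(-40,25,255,0,0),(83,25,255,0,0),(83,25,211,0,0)])
im=capture("side");h=cv2.cvtColor(im,cv2.COLOR_RGB2HSV).astype(int)
m=(h[...,1]<45)&(h[...,2]>140)
q=proj("side",[C+Rc@(np.array(v)/1000) for v in((-20.7,68,30),(-20.7,-68,30),(-20.7,0,30),(34.3,68,30),(34.3,-68,30),(34.3,0,30))])
print(q.round(1).tolist())
n,l,s,c=cv2.connectedComponentsWithStats(m.astype(np.uint8))
for i in range(1,n):
    if s[i,4]>15 and 280<c[i,0]<360 and 195<c[i,1]<250:
        v=np.argwhere(l==i)[:,::-1];print(s[i].tolist(),cv2.minAreaRect(v.astype(np.float32)))
for r in range(200,242,3): print(r,''.join('#' if x else '.' for x in m[r,285:360]))
E
```

```text
now case mm [-58.3  24.7 244.1] t 22.17 open 0.349 F [-0.3  0.3 -0.1] grip 0.0
[0.002, 0.122, -0.072] [0.001, 0.0, 0.0]
[0.001, 0.942, -0.069] [0.001, 0.0, 0.0]
[0.002, 0.941, 0.224] [0.001, 0.0, 0.0]
[[329.4, 238.6], [333.8, 211.4], [331.7, 224.3], [309.7, 236.7], [316.0, 209.8], [313.0, 222.6]]
[352, 192, 10, 11, 83] ((356.5, 197.0), (10.0, 9.0), 90.0)
[307, 208, 12, 30, 142] ((312.7269287109375, 222.5544891357422), (5.3286824226379395, 30.299589157104492), 13.495732307434082)
[327, 210, 9, 29, 130] ((330.7432861328125, 224.04055786132812), (5.425166606903076, 28.76982307434082), 9.462322235107422)
200 ...................................................................########
203 ...........................................................................
206 ...........................................................................
209 .............................#####.........................................
212 ............................######...........######........................
215 ...........................######............######........................
218 ...........................#####............######.........................
221 ..........................#####..............####..........................
224 ..........................####..............####...........................
227 .........................####...............####...........................
230 ........................#####..............####............................
233 .......................#####...............####............................
236 ......................######..............####.............................
239 ...........................................................................
```

The side-view blobs match: the blue-ended column's middle is at (330.7,224.0) against (331.7,224.3) expected, and the stored one has not moved. Now I re-grip the bar.

Request:
carry_out(
  deltas=[
    [[0, 0.03, -0.04, 0, 0, 0, 0.3], [0, 0.15, -0.08, 0, 0, 0, 0.3], [0, 0.35, -0.08, 0, 0, 0, 0.3], [0, 0.55, -0.08, 0, 0, 0, 0.3], [0, 0.75, -0.08, 0, 0, 0, 0.3], [0, 0.9, -0.07, 0, 0, 0, 0.3], [0, 0.94, -0.07, 0, 0, 0, 0.3], [0, 0.94, 0, 0, 0, 0, 0.3], [0, 0.94, 0.12, 0, 0, 0, 0.3], [0, 0.94, 0.222, 0, 0, 0, 0.3]],
  ],
)

```text
time_s: 23.05
position: [0.6681, -0.0125, 0.2078]
tcp_rot: [[0.022, 1.0, -0.003], [1.0, -0.022, 0.0], [0.0, -0.003, -1.0]]
force: [1.1, 0.0, -0.4]
opening: 0.349
grasp_force: 0.0
```

Request:
carry_out(
  deltas=[
    [[0, 0, 0, 0, 0, 0, 0.4], [0, 0, 0, 0, 0, 0, 0.6], [0, 0, 0, 0, 0, 0, 0.8], [0, 0, 0, 0, 0, 0, 1], [0, 0, 0, 0, 0, 0, 1], [0, 0, 0, 0, 0, 0, 1], [0, 0, 0, 0, 0, 0, 1], [0, 0, 0, 0, 0, 0, 1], [0, 0, 0, 0, 0, 0, 1], [0, 0, 0, 0, 0, 0, 1]],
  ],
)

```text
time_s: 23.88
position: [0.6708, -0.0128, 0.211]
tcp_rot: [[0.022, 1.0, 0.002], [1.0, -0.022, -0.0], [-0.0, 0.002, -1.0]]
force: [-0.7, -0.2, 6.2]
opening: 0.101
grasp_force: 30.0
```

```bash
python3 - <<'E'
from h import *
plan([(lid(a)[0]+1.3,25,lid(a)[1]-13.5,0,0) for a in np.linspace(1.6,.8,9)])
E
```

```text
now case mm [ 82.2  25.  211. ] t 23.88 open 0.101 F [-0.7 -0.2  6.2] grip 30.0
[-0.0, -0.033, -0.005] [0.0, 0.0, 0.0]
[-0.0, -0.146, -0.007] [0.0, 0.0, 0.0]
[0.0, -0.259, 0.002] [0.0, 0.0, 0.0]
[0.0, -0.371, 0.023] [0.0, 0.0, 0.0]
[0.0, -0.48, 0.055] [0.0, 0.0, 0.0]
[0.0, -0.585, 0.097] [0.0, 0.0, 0.0]
[0.0, -0.685, 0.15] [0.0, 0.0, 0.0]
[0.001, -0.78, 0.212] [0.0, 0.0, 0.0]
[0.001, -0.868, 0.284] [0.0, 0.0, 0.0]
```

Request:
carry_out(
  deltas=[
    [[0, -0.033, -0.003, 0, 0, 0, 1], [0, -0.1, -0.006, 0, 0, 0, 1], [0, -0.2, -0.002, 0, 0, 0, 1], [0, -0.315, 0.012, 0, 0, 0, 1], [0, -0.425, 0.038, 0, 0, 0, 1], [0, -0.533, 0.075, 0, 0, 0, 1], [0, -0.635, 0.122, 0, 0, 0, 1], [0, -0.733, 0.18, 0, 0, 0, 1], [0, -0.78, 0.212, 0, 0, 0, 1], [0, -0.78, 0.212, 0, 0, 0, 1]],
  ],
)

```text
time_s: 24.72
position: [0.551, -0.0096, 0.1766]
tcp_rot: [[0.022, 1.0, -0.004], [1.0, -0.022, 0.001], [0.001, -0.004, -1.0]]
force: [-0.2, 0.7, -1.4]
opening: 0.102
grasp_force: 30.0
```

```bash
python3 - <<'E'
from h import *
plan([(lid(a)[0]+1.3,25,lid(a)[1]-13.5,0,0) for a in np.linspace(.9,0,10)])
E
```

```text
now case mm [-37.6  25.4 176.6] t 24.72 open 0.102 F [-0.2  0.7 -1.4] grip 30.0
[-0.003, 0.019, -0.015] [-0.001, -0.0, 0.0]
[-0.003, -0.068, 0.057] [-0.001, -0.0, 0.0]
[-0.003, -0.148, 0.137] [-0.001, -0.0, 0.0]
[-0.003, -0.219, 0.225] [-0.001, -0.0, 0.0]
[-0.003, -0.282, 0.32] [-0.001, -0.0, 0.0]
[-0.003, -0.334, 0.42] [-0.001, -0.0, 0.0]
[-0.003, -0.376, 0.526] [-0.001, -0.0, 0.0]
[-0.003, -0.408, 0.635] [-0.001, -0.0, 0.0]
[-0.003, -0.428, 0.746] [-0.001, -0.0, 0.0]
[-0.003, -0.438, 0.859] [-0.001, -0.0, 0.0]
```

Request:
carry_out(
  deltas=[
    [[0, -0.06, 0.05, 0, 0, 0, 1], [0, -0.148, 0.137, 0, 0, 0, 1], [0, -0.219, 0.225, 0, 0, 0, 1], [0, -0.282, 0.32, 0, 0, 0, 1], [0, -0.334, 0.42, 0, 0, 0, 1], [0, -0.376, 0.526, 0, 0, 0, 1], [0, -0.408, 0.635, 0, 0, 0, 1], [0, -0.42, 0.7, 0, 0, 0, 1], [0, -0.428, 0.746, 0, 0, 0, 1], [0, -0.428, 0.746, 0, 0, 0, 1]],
  ],
)

```text
time_s: 25.55
position: [0.4868, -0.0081, 0.0645]
tcp_rot: [[0.022, 1.0, -0.006], [1.0, -0.022, 0.002], [0.001, -0.006, -1.0]]
force: [-3.2, 2.2, -0.9]
opening: 0.099
grasp_force: 30.0
```

Request:
carry_out(
  deltas=[
    [[0, -0.003, 0.02, 0, 0, 0, 1], [0, -0.006, 0.045, 0, 0, 0, 1], [0, -0.008, 0.07, 0, 0, 0, 1], [0, -0.01, 0.09, 0, 0, 0, 1], [0, -0.01, 0.105, 0, 0, 0, 1], [0, -0.01, 0.115, 0, 0, 0, 1], [0, -0.01, 0.12, 0, 0, 0, 1], [0, -0.01, 0.12, 0, 0, 0, 1], [0, -0.01, 0.12, 0, 0, 0, 1], [0, -0.01, 0.12, 0, 0, 0, 1]],
  ],
)

```text
time_s: 26.38
position: [0.4851, -0.008, 0.0479]
tcp_rot: [[0.022, 1.0, -0.006], [1.0, -0.022, 0.001], [0.001, -0.006, -1.0]]
force: [-4.9, 1.6, 0.5]
opening: 0.103
grasp_force: 30.0
```

```bash
python3 - <<'E'
from h import *
plan([(lid(0)[0]+1.3,25,lid(0)[1]-13.5,0,0)])
E
```

```text
now case mm [-103.5   25.5   47.9] t 26.38 open 0.103 F [-4.9  1.6  0.5] grip 30.0
[-0.003, -0.001, -0.001] [-0.001, -0.0, 0.0]
```

Request:
carry_out(
  deltas=[
    [[0, 0, 0.004, 0, 0, 0, 1], [0, 0, 0.008, 0, 0, 0, 1], [0, 0, 0.012, 0, 0, 0, 1], [0, 0, 0.016, 0, 0, 0, 1], [0, 0, 0.02, 0, 0, 0, 1], [0, 0, 0.02, 0, 0, 0, 1], [0, 0, 0.02, 0, 0, 0, 1], [0, 0, 0.02, 0, 0, 0, 1], [0, 0, 0.02, 0, 0, 0, 1], [0, 0, 0.02, 0, 0, 0, 1]],
  ],
)

```text
time_s: 27.22
position: [0.485, -0.008, 0.0451]
tcp_rot: [[0.022, 1.0, -0.006], [1.0, -0.022, 0.001], [0.001, -0.006, -1.0]]
force: [-5.5, 1.5, 1.2]
opening: 0.106
grasp_force: 30.0
```

Request:
carry_out(
  deltas=[
    [[0, 0, 0.005, 0, 0, 0, 1], [0, 0, 0.01, 0, 0, 0, 1], [0, 0, 0.015, 0, 0, 0, 1], [0, 0, 0.02, 0, 0, 0, 1], [0, 0, 0.025, 0, 0, 0, 1], [0, 0, 0.03, 0, 0, 0, 1], [0, 0, 0.03, 0, 0, 0, 1], [0, 0, 0.03, 0, 0, 0, 1], [0, 0, 0.03, 0, 0, 0, 1], [0, 0, 0.03, 0, 0, 0, 1]],
  ],
)

```text
time_s: 28.05
position: [0.485, -0.008, 0.043]
tcp_rot: [[0.021, 1.0, -0.005], [1.0, -0.021, 0.001], [0.001, -0.005, -1.0]]
force: [-8.7, 1.2, 23.7]
opening: 0.101
grasp_force: 30.0
```

The lid is on its stop at about 24 N. I release the bar and go to the knob.

Request:
carry_out(
  deltas=[
    [[0, 0, -0.02, 0, 0, 0, 0.8], [0, 0, -0.02, 0, 0, 0, 0.6], [0, 0, -0.02, 0, 0, 0, 0.4], [0, 0, -0.02, 0, 0, 0, 0.3], [0, 0, -0.1, 0, 0, 0, 0.3], [0, 0, -0.25, 0, 0, 0, 0.3], [0, 0, -0.4, 0, 0, 0, 0.3], [0, 0, -0.55, 0, 0, 0, 0.2], [-0.15, 0, -0.6, 0, 0, 0, 0.1], [-0.3, 0, -0.6, 0, 0, 0, 0]],
  ],
)

```text
time_s: 28.88
position: [0.4899, -0.0546, 0.1333]
tcp_rot: [[0.019, 1.0, 0.008], [1.0, -0.019, -0.003], [-0.003, 0.008, -1.0]]
force: [0.3, 1.0, -0.3]
opening: 0.451
grasp_force: 0.0
```

```bash
python3 - <<'E'
from h import *
plan([(-92,-130,130,0,0),(-92,-130,81,0,0)])
for n in("top","side"):
    im=capture(n);h=cv2.cvtColor(im,cv2.COLOR_RGB2HSV).astype(int)
    m=(h[...,0]<22)&(h[...,0]>5)&(h[...,1]>150)&(h[...,2]>100)
    k,l,s,c=cv2.connectedComponentsWithStats(m.astype(np.uint8))
    e=proj(n,C+Rc@np.array([-.0905,-.1295,.1045 if n=="top" else .091]));print(n,e.round(1))
    for i in range(1,k):
        if abs(c[i]-e).max()<20: print(s[i].tolist(),c[i].round(1))
im=capture("side") # lid plate check: grey mask vs model corners
h=cv2.cvtColor(im,cv2.COLOR_RGB2HSV).astype(int);m=(h[...,1]<45)&(h[...,2]>110)&(h[...,2]<235)
print(proj("side",[C+Rc@(np.array(v)/1000) for v in((-63.7,107,66.5),(66.3,107,66.5),(66.3,-107,66.5),(-63.7,107,55.5),(66.3,107,55.5))]).round(1).tolist())
for c in(305,320,335): print(c,np.flatnonzero(m[180:250,c])+180)
E
```

```text
now case mm [-97.6 -21.  133.3] t 28.88 open 0.451 F [ 0.3  1.  -0.3] grip 0.0
[-0.727, 0.035, 0.024] [0.001, 0.0, 0.001]
[-0.726, 0.032, 0.351] [0.001, 0.0, 0.001]
top [[351.2 233.5]]
[352, 233, 1, 1, 1] [352. 233.]
[349, 235, 2, 3, 3] [349.3 236. ]
[353, 236, 1, 1, 1] [353. 236.]
side [[358.9 186.1]]
[357, 183, 6, 8, 40] [359.3 186.5]
[[344.8, 238.3], [295.8, 233.6], [307.7, 192.3], [344.5, 241.6], [295.8, 236.9]]
305 [197 198 199 200 201 202 203 204 205 206 207 208 209 210 211 212 213 214
 215 216 217 218 219 220 221 222 223 224 225 226 227 228 229 230 231 232
 233 234 235]
320 [194 195 196 197 198 199 200 201 202 203 204 205 206 207 208 209 210 211
 212 213 214 215 216 217 218 219 220 221 222 223 224 225 226 227 228 229
 230 231 232 233 234 235 236 237]
335 [195 196 197 198 199 200 201 202 203 204 205 206 207 208 209 210 211 212
 213 214 215 216 217 218 219 220 221 222 223 224 225 226 227 228 229 230
 231 232 233 234 235 236 237 238]
```

Request:
carry_out(
  deltas=[
    [[-0.15, 0.01, 0, 0, 0, 0, 0], [-0.3, 0.02, 0, 0, 0, 0, 0], [-0.45, 0.033, 0, 0, 0, 0, 0], [-0.6, 0.033, 0, 0, 0, 0, 0], [-0.72, 0.033, 0, 0, 0, 0, 0], [-0.726, 0.033, 0.05, 0, 0, 0, 0], [-0.726, 0.033, 0.15, 0, 0, 0, 0], [-0.726, 0.033, 0.25, 0, 0, 0, 0], [-0.726, 0.033, 0.34, 0, 0, 0, 0], [-0.726, 0.033, 0.35, 0, 0, 0, 0]],
  ],
)

```text
time_s: 29.87
position: [0.4876, -0.1605, 0.0754]
tcp_rot: [[0.022, 1.0, -0.005], [1.0, -0.022, 0.003], [0.003, -0.005, -1.0]]
force: [0.4, 0.7, 0.4]
opening: 0.5
grasp_force: 0.0
```

Request:
carry_out(
  deltas=[
    [[0, 0, 0, 0, 0, 0, 0.2], [0, 0, 0, 0, 0, 0, 0.4], [0, 0, 0, 0, 0, 0, 0.6], [0, 0, 0, 0, 0, 0, 0.8], [0, 0, 0, 0, 0, 0, 1], [0, 0, 0, 0, 0, 0, 1], [0, 0, 0, 0, 0, 0, 1], [0, 0, 0, 0, 0, 0, 1], [0, 0, 0, 0, 0, 0, 1], [0, 0, 0, 0, 0, 0, 1]],
  ],
)

```text
time_s: 30.7
position: [0.4912, -0.1628, 0.0787]
tcp_rot: [[0.023, 1.0, 0.005], [1.0, -0.023, -0.001], [-0.001, 0.005, -1.0]]
force: [4.6, 1.7, 0.1]
opening: 0.159
grasp_force: 30.0
```

```bash
python3 - <<'E'
from h import *
plan([(latch(a)[0]+1.3,latch(a)[1],81,0,np.degrees(1.7-a)) for a in np.linspace(1.7,.6,12)])
a,b=cv2.imread("pics/s1.png"),capture("side")[170:265,280:380,::-1]
a=cv2.resize(a,(100,95),interpolation=cv2.INTER_AREA).astype(int)
d=np.abs(a-b).max(2)
for r in range(58,80,2): print(r,a[r,50:70:8,0],b[r,50:70:8,0]) # lid front-left edge rows
E
```

```text
now case mm [ -93.9 -129.1   78.7] t 30.7 open 0.159 F [4.6 1.7 0.1] grip 30.0
[-0.003, 0.02, -0.015] [0.001, 0.0, 0.0]
[-0.006, 0.057, -0.015] [0.001, 0.0, -0.016]
[-0.005, 0.094, -0.015] [0.001, 0.0, -0.032]
[-0.001, 0.13, -0.015] [0.001, 0.0, -0.048]
[0.008, 0.166, -0.014] [0.001, 0.0, -0.064]
[0.019, 0.201, -0.014] [0.001, 0.0, -0.08]
[0.034, 0.234, -0.014] [0.001, 0.0, -0.095]
[0.052, 0.266, -0.014] [0.001, 0.0, -0.111]
[0.074, 0.296, -0.014] [0.001, 0.0, -0.127]
[0.098, 0.323, -0.014] [0.001, 0.0, -0.143]
[0.125, 0.348, -0.014] [0.001, 0.001, -0.159]
[0.154, 0.37, -0.014] [0.001, 0.001, -0.175]
58 [201 210 217] [201 209 218]
60 [192 211 137] [184 210 127]
62 [212 212  97] [211 211  94]
64 [212 212 121] [212 211 123]
66 [200 209 170] [197 210 178]
68 [134 162 186] [128 157 186]
70 [169 139 144] [174 142 144]
72 [173 175  93] [173 177  92]
74 [162 163  85] [162 163  83]
76 [163 163  89] [162 163  88]
78 [164 163  89] [162 162  89]
```

The lid pixels match the first picture, so it is fully closed. Now I swing the lever back, turning the tool with it.

Request:
carry_out(
  deltas=[
    [[-0.002, 0.025, -0.008, 0, 0, -0.005, 1], [-0.005, 0.057, -0.008, 0, 0, -0.016, 1], [-0.005, 0.094, -0.008, 0, 0, -0.032, 1], [-0.001, 0.13, -0.008, 0, 0, -0.048, 1], [0.008, 0.166, -0.008, 0, 0, -0.064, 1], [0.019, 0.201, -0.008, 0, 0, -0.08, 1], [0.034, 0.234, -0.008, 0, 0, -0.095, 1], [0.052, 0.266, -0.008, 0, 0, -0.111, 1], [0.074, 0.296, -0.008, 0, 0, -0.127, 1], [0.074, 0.296, -0.008, 0, 0, -0.127, 1]],
  ],
)

```text
time_s: 31.58
position: [0.5338, -0.1537, 0.079]
tcp_rot: [[-0.703, 0.711, -0.0], [0.711, 0.703, -0.003], [-0.002, -0.002, -1.0]]
force: [-0.7, -5.5, -3.7]
opening: 0.161
grasp_force: 30.0
```

```bash
python3 - <<'E'
from h import *
plan([(latch(a)[0]+1.3,latch(a)[1]-1,81,0,np.degrees(1.7-a)) for a in np.linspace(.9,-.1,11)])
E
```

```text
now case mm [ -51.4 -119.    79. ] t 31.58 open 0.161 F [-0.7 -5.5 -3.7] grip 30.0
[-0.009, 0.009, -0.013] [-0.0, 0.0, 0.001]
[-0.012, 0.045, -0.013] [-0.0, 0.0, -0.015]
[-0.012, 0.082, -0.013] [-0.0, 0.0, -0.031]
[-0.007, 0.118, -0.013] [-0.0, 0.0, -0.047]
[0.0, 0.154, -0.013] [-0.0, 0.0, -0.063]
[0.012, 0.189, -0.014] [-0.0, 0.0, -0.079]
[0.027, 0.222, -0.014] [-0.0, 0.0, -0.095]
[0.045, 0.254, -0.014] [-0.0, 0.0, -0.111]
[0.066, 0.284, -0.014] [-0.0, 0.0, -0.127]
[0.09, 0.312, -0.014] [-0.0, 0.0, -0.143]
[0.117, 0.337, -0.014] [-0.0, 0.0, -0.159]
```

Request:
carry_out(
  deltas=[
    [[-0.006, 0.025, -0.008, 0, 0, -0.007, 1], [-0.012, 0.063, -0.01, 0, 0, -0.023, 1], [-0.01, 0.1, -0.01, 0, 0, -0.039, 1], [-0.004, 0.136, -0.01, 0, 0, -0.055, 1], [0.006, 0.171, -0.01, 0, 0, -0.071, 1], [0.019, 0.205, -0.01, 0, 0, -0.087, 1], [0.036, 0.238, -0.01, 0, 0, -0.103, 1], [0.055, 0.269, -0.01, 0, 0, -0.119, 1], [0.078, 0.298, -0.01, 0, 0, -0.135, 1], [0.09, 0.312, -0.01, 0, 0, -0.143, 1]],
  ],
)

```text
time_s: 32.42
position: [0.5565, -0.1109, 0.0793]
tcp_rot: [[-0.994, -0.107, -0.002], [-0.107, 0.994, -0.002], [0.003, -0.001, -1.0]]
force: [-0.9, -9.3, -9.8]
opening: 0.161
grasp_force: 30.0
```

Request:
carry_out(
  deltas=[
    [[0, 0, 0, 0, 0, 0, 1], [0, 0, 0, 0, 0, 0, 1], [0, 0, 0, 0, 0, 0, 0.8], [0, 0, 0, 0, 0, 0, 0.4], [0, 0, 0, 0, 0, 0, 0.2], [0, 0, 0, 0, 0, 0, 0.2], [0, 0, -0.15, 0, 0, 0, 0.2], [0, 0, -0.35, 0, 0, 0, 0.2], [0, 0, -0.55, 0, 0, 0, 0.2], [0, 0, -0.75, 0, 0, 0, 0.2]],
  ],
)

```text
time_s: 33.25
position: [0.5573, -0.1095, 0.1948]
tcp_rot: [[-0.995, -0.102, -0.0], [-0.102, 0.995, 0.001], [0.0, 0.001, -1.0]]
force: [0.0, 0.3, -1.1]
opening: 0.398
grasp_force: 0.0
```

```bash
python3 - <<'E'
from h import *
plan([(-100,-75,300,0,90)])
f=lambda im:[(s.tolist(),c.round(2).tolist()) for s,c in (lambda r:zip(r[2][1:],r[3][1:]))(cv2.connectedComponentsWithStats(((im[...,0]<22)&(im[...,0]>5)&(im[...,1]>150)&(im[...,2]>100)).astype(np.uint8)))]
a=cv2.resize(cv2.imread("pics/s1.png"),(100,95),interpolation=cv2.INTER_AREA)
b=capture("side")[170:265,280:380,::-1]
for i in(a,b): print(f(cv2.cvtColor(np.ascontiguousarray(i),cv2.COLOR_BGR2HSV)))
E
```

```text
now case mm [-29.  -74.3 194.8] t 33.25 open 0.398 F [ 0.   0.3 -1.1] grip 0.0
[0.47, 0.055, -0.701] [0.0, -0.0, 0.02]
[([56, 19, 5, 9, 31], [58.06, 22.87])]
[([55, 19, 6, 10, 46], [57.5, 23.0])]
```

The knob is back within half a pixel of its starting place. I retreat and compare with the first top image.

Request:
carry_out(
  deltas=[
    [[0, 0, -0.1, 0, 0, 0, 0], [0, 0, -0.2, 0, 0, 0, 0], [0.1, 0.1, -0.3, 0, 0, 0, 0], [0.2, 0.25, -0.3, 0, 0, 0, 0], [0.2, 0.4, -0.3, 0, 0, 0, 0], [0.2, 0.55, -0.3, 0, 0, 0, 0], [0.2, 0.7, -0.3, 0, 0, 0, 0], [0.2, 0.85, -0.3, 0, 0, 0, 0], [0.2, 1, -0.3, 0, 0, 0, 0], [0.2, 1, -0.3, 0, 0, 0, 0]],
  ],
)

```text
time_s: 34.13
position: [0.5109, 0.0398, 0.2386]
tcp_rot: [[-0.994, -0.106, -0.001], [-0.106, 0.994, 0.002], [0.0, 0.003, -1.0]]
force: [-0.3, -0.4, -0.0]
opening: 0.503
grasp_force: 0.0
```

Request:
carry_out(
  deltas=[
    [[0, 0.1, 0, 0, 0, 0, 0], [0, 0.25, 0, 0, 0, 0, 0], [0, 0.4, 0, 0, 0, 0, 0], [0, 0.55, 0, 0, 0, 0, 0], [0, 0.7, 0, 0, 0, 0, 0], [0, 0.85, 0, 0, 0, 0, 0], [0, 1, 0, 0, 0, 0, 0], [0, 1, 0, 0, 0, 0, 0], [0, 1, 0, 0, 0, 0, 0], [0, 1, 0, 0, 0, 0, 0]],
  ],
)

```text
time_s: 34.97
position: [0.4969, 0.1846, 0.2383]
tcp_rot: [[-0.995, -0.103, 0.0], [-0.103, 0.995, -0.0], [-0.0, -0.0, -1.0]]
force: [0.1, 0.4, 0.2]
opening: 0.501
grasp_force: 0.0
```

Request:
carry_out(
  deltas=[
    [[0, 0.1, 0, 0, 0, 0, 0], [0, 0.25, 0, 0, 0, 0, 0], [0, 0.4, 0, 0, 0, 0, 0], [0, 0.55, 0, 0, 0, 0, 0], [0, 0.7, 0, 0, 0, 0, 0], [0, 0.85, 0, 0, 0, 0, 0], [0, 1, 0, 0, 0, 0, 0], [0, 1, 0, 0, 0, 0, 0], [0, 1, 0, 0, 0, 0, 0], [0, 1, 0, 0, 0, 0, 0]],
  ],
)

```text
time_s: 35.8
position: [0.4816, 0.333, 0.2381]
tcp_rot: [[-0.995, -0.102, -0.0], [-0.102, 0.995, -0.001], [0.0, -0.001, -1.0]]
force: [0.1, 0.5, -0.2]
opening: 0.498
grasp_force: 0.0
```

```bash
python3 - <<'E'
from h import *
a=np.load("top.npy").astype(int);b=capture("top").astype(int)
d=np.abs(a-b).max(2)>50
k,l,s,c=cv2.connectedComponentsWithStats(d.astype(np.uint8))
for i in range(1,k):
    if s[i,4]>4: print(s[i].tolist(),c[i].round(1))
for n,im in(("0",a),("1",b)):
    h=cv2.cvtColor(im.astype(np.uint8),cv2.COLOR_RGB2HSV).astype(int)[205:222,326:342]
    m=(h[...,0]<22)&(h[...,0]>5)&(h[...,1]>120)&(h[...,2]>90);v=np.argwhere(m);print(n,len(v),v.mean(0)[::-1]+[326,205])
    m=(cv2.cvtColor(im.astype(np.uint8),cv2.COLOR_RGB2HSV)[215:235,322:345])
    w=(m[...,2]>215)&(m[...,1]<30);v=np.argwhere(w);print(len(v),[round(float(np.flatnonzero(r).mean()+322),1) if r.any() else None for r in w])
E
```

```text
[7, 191, 135, 209, 15429] [ 94.6 310.2]
[377, 210, 54, 8, 214] [403.2 213.8]
[335, 212, 3, 5, 7] [336.  213.9]
[172, 214, 2, 3, 5] [172.6 215.2]
[180, 214, 3, 3, 8] [181.1 215.1]
[143, 218, 3, 12, 22] [144.3 223.9]
[183, 218, 3, 3, 7] [184.1 218.7]
[184, 232, 3, 3, 6] [184.7 233.2]
[181, 237, 3, 2, 5] [182.2 237.6]
[185, 236, 2, 4, 6] [185.5 237.5]
[173, 239, 3, 5, 13] [174. 241.]
[136, 278, 3, 6, 11] [136.7 280.6]
[2, 321, 15, 22, 166] [ 10.2 331.4]
[0, 343, 19, 51, 549] [  5.6 365.3]
[275, 372, 9, 9, 36] [278.3 376. ]
[266, 380, 4, 4, 8] [268.  381.4]
[0, 393, 5, 6, 24] [  1.7 395.7]
[291, 397, 3, 3, 6] [292.2 398. ]
[296, 396, 5, 4, 6] [298.2 397.8]
0 6 [333.16666667 213.33333333]
246 [331.7, 331.8, 332.1, 332.1, 332.1, 332.1, 332.1, 331.8, 331.8, 334.0, 333.0, 333.0, 333.0, 333.0, 332.5, 332.5, 332.5, 332.8, 332.6, 332.0]
1 4 [331.75 214.  ]
251 [332.2, 332.2, 332.0, 332.0, 332.1, 332.1, 332.1, 332.1, 332.1, 334.9, 333.0, 332.5, 332.5, 332.5, 332.5, 332.5, 332.5, 332.8, 332.6, 332.0]
```

```bash
python3 - <<'E'
from h import *
a=np.load("top.npy").astype(int);b=capture("top").astype(int)
for im in(a,b):
    w=(im[...,0]-im[...,2])[208:219,326:342].clip(20)-20
    print(w);y,x=np.mgrid[208:219,326:342];print((w*x).sum()/w.sum(),(w*y).sum()/w.sum(),w.sum())
for dy in(-2,0,2):print(proj("top",C+Rc@np.array([-.029,-.075+dy/1000,.1045])))
E
```

```text
[[  0   0   0   0   0   0   0   0   0   0   0   0   0   0   0   0]
 [  0   0   0   0   0   0   0   0   0   0   0   0   0   0   0   0]
 [  0   0   0   0   0   0   0   5  24  18   0   0   0   0   0   0]
 [  0   0   0   0   0   0  47 106 124 114  43   0   0   0   0   0]
 [  0   0   0   0   0   0 104 122 117 112  76  33   0   0   0   0]
 [  0   0   0   0   0   0 101 122 110 108 105  50   0   0   0   0]
 [  0   0   0   0   0   0  67 128 119 115  91  24   0   0   0   0]
 [  0   0   0   0   0   0   0  49 102  81   3   0   0   0   0   0]
 [  0   0   0   0   0   0   0   0   0   0   0   0   0   0   0   0]
 [  0   0   0   0   0   0   0   0   0   0   0   0   0   0   0   0]
 [  0   0   0   0   0   0   0   0   0   0   0   0   0   0   0   0]]
334.1384297520661 212.7690082644628 2420
[[  0   0   0   0   0   0   0   0   0   0   0   0   0   0   0   0]
 [  0   0   0   0   0   0   0   0   0   0   0   0   0   0   0   0]
 [  0   0   0   0   0   0  18  50  26   0   0   0   0   0   0   0]
 [  0   0   0   0   0  35 105 121 114  62   0   0   0   0   0   0]
 [  0   0   0   0  24  77 121 116 112  72   6   0   0   0   0   0]
 [  0   0   0   0  24  99 117 111 107  75   8   0   0   0   0   0]
 [  0   0   0   0   0  95 124 115 118  71   0   0   0   0   0   0]
 [  0   0   0   0   0   0  49 102  65   0   0   0   0   0   0   0]
 [  0   0   0   0   0   0   0   0   0   0   0   0   0   0   0   0]
 [  0   0   0   0   0   0   0   0   0   0   0   0   0   0   0   0]
 [  0   0   0   0   0   0   0   0   0   0   0   0   0   0   0   0]]
332.9375801624626 212.68832834544676 2339
[[333.9243995  212.10866171]]
[[333.24674253 212.08770596]]
[[332.56913013 212.06675158]]
```

The lever now points straight over the lid, with the knob within about 1 mm of the zero-angle position. The top view shows no other change apart from the arm and the moved column, so I hand in.

```bash
python3 -c "
from rig import job
print(job.hand_in())"
```

```text
the job is handed in; nothing more can be done
None
```

The blue-ended column is in the front cradle, the lid is fully closed, the latch lever is straight back over it, and the job is handed in at about 36 s of the 72 s allowed, with no verdict returned.

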